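Clamp a shoe last in the bench jack with its cam lock

TASK

Take the wooden shoe last that has the headed steel stud in its heel, set it on the bed of the bench jack and slide it heel first between the cheeks, up against the stop, so that the stud's head goes into the open mouth of the cam. Then swing the cam's lever clockwise until the cam has caught the stud and drawn the heel firmly tight against the stop: go on past the easy part until you feel it bite, but stop there and do not overtighten. Let go, and leave the other last and the things on the bench where they are.

Things in the scene. Friction and masses are not known exactly. Their poses are not given: they have to be found in the camera images.
- jack: Shoemaker's last jack, fixed to the bench: dark steel bed 245 x 90 mm, 12 mm thick, from x = -200 to +45 mm in its own frame, with a steel cam drum (62 mm across, 47 mm high) near one end. Origin: on the cam's axis, at the bench top (bed top at z = 12 mm). The last is slid in along the jack's own +x on the centre line y = 0, sole on the bed.
- cheeks (a point): Point on the bed's top, centre line, midway between two aluminium cheeks that guide the heel, 22 mm high above the bed: at jack x = -66 mm. The cheeks are parallel and 47 mm apart from x = -81 to -51 mm, flaring towards -x to about 60 mm apart at x = -103 mm.
- stop_nominal (a point): Usual place of the face of the rubber-faced stop (two pads 22 mm high, one at each side of the stud) that the heel comes against: jack x = -45 mm, at stud height, 36 mm above the bench. The stop itself is set anew each time, anywhere up to 3 mm either way along x; that is not measured and must be felt.
- cam (a joint): Angle of cam and lever, rad, positive clockwise from above, -0.3 to 3.0; stiff, stays where left. At 0 the drum's mouth (26 mm wide) faces the stud; starts between -0.15 and 0.2, open enough. From about 0.6 the curved slot passes behind the stud's head and draws it in about 5 mm per rad. It comes tight somewhere between 1.1 and 2.9, depending on the stop, and holds by friction when let go.
- cam_axis (a point): Point on the cam's axis, 47 mm above the bench (top of the drum). Pull at the lever's grip, square to the lever: 3 to 6 N until the last is tight; then it climbs steeply, 1.5 to 4 N per 0.1 rad. 6.5 to 8 N is well tight; 10 N is too much, since the stud then bends (45 N of pull). Turn slowly there, about 0.5 rad/s or less, and stop on the force.
- cam_handle (a point): Centre of the lever's upright round wooden grip: 16 mm diameter, 56 to 102 mm above the bench, 52 mm from the cam's axis. In the jack's frame it stands at the angle 1.3 rad minus the cam angle from +x (counter-clockwise positive): it starts on the +y side and swings over +x to the -y side. Gripped with the tool's yaw unchanged, it turns between the pads.
- last: The last with the stud: light wooden foot form of a child's shoe, 150 mm long, 56 mm wide at the ball and 44 mm at the heel, 72 mm tall, 0.25 to 0.5 kg, lying sole down. Origin on the underside; own +x points to the heel: flat heel face at x = +50 mm, toe at x = -100 mm. The stud (6 mm neck, 15 mm head) stands out of the heel face, 24 mm above the underside.
- last_grip (a point): Place to grasp the last: centre of its narrow upper block, which is 62 mm long in x, 34 mm wide in y with flat sides, between 34 and 72 mm above the underside. This point is 50 mm above the underside and 4 mm towards the heel from the last's origin, that is 46 mm from the heel face.
- stud_head (a point): Centre of the stud's head, 29 mm out from the heel face and 24 mm above the underside of the last (36 mm above the bench when the last is on the bed). With the heel against the stop it is about 16 mm from the cam's axis.
- plain_last: The other wooden last, the same but without a stud: leave alone. Origin as for the first one.
- polish_tin: Flat round steel tin, 76 mm wide, 28 mm tall: leave alone.
- spool: White thread spool, 48 mm wide, 55 mm tall: leave alone.
- hammer: Hammer lying on the bench: leave alone.
- awl: Awl with a red grip, like a screwdriver, on the bench: leave alone.
- brush: Brush lying on the bench: leave alone.

How it is judged:
By the outcome, as a careful person would: the job done as asked, in the order asked, and still so for the second after the job is handed in, with the robot touching nothing.
It also fails if it takes over 72 s, if anything falls off the work surface, if the arm or the gripper's body presses on something with over 40 N, if the wrist force passes 120 N, or if a joint passes its speed limit or range.

ROBOT

A 6-joint arm with a two-finger parallel gripper is mounted at the origin on the work surface. World frame = base frame: x ahead of the robot, y to its left, z up, the work surface at z = 0. Lengths are in m, angles in rad, forces in N, time in s.
With the tool pointing down it reaches from about 0.25 to 0.8 m from the base axis. Payload 3.9 kg.
Tool frame: the origin (TCP) lies at the very end of the fingers, on their centre line; the grasp point (between the pads) lies 19 mm behind it; y points along the fingers, z is the direction in which the jaws open and shut, and the axes are right-handed (so a half turn about y gives the same grasp; the last joint's range is limited). The gripper opens to 85 mm and grips with 20 to 120 N. Pads are 22 mm wide; open, the fingers measure 114 mm over their backs; the gripper's body (76 mm by 85 mm) begins 54 mm behind the grasp point. The pads swing forward as they close: fully open they stand 13 mm farther back than shut.
Start: joints at [1.174, 0.26, -0.138, 1.173, 0, 1.571], TCP at [0.203, 0.484, 0.203] pointing down, gripper open.
Joint ranges: [-2.78, 2.78], [-0.83, 1.72], [-1.28, 1.37], [-1.9, 2.12], [-1.57, 1.48], [-3.14, 3.14]. Speed limits (rad/s): [2.57, 2.57, 3.14, 3.14, 3.14, 3.14].

INTERFACE

Orientations are given as a rotation vector (axis times angle).
In Python, from bench import * gives the robot as it stands. The module is installed in compiled form; this text tells all that it offers.
- The arm moves only by the tool servo_tool, never from a script. Its argument "targets" is a list that holds one entry, the list of rows, each a list of 7 numbers: the shift along the tool's x, y, z in cm, then the turn, a rotation vector about the tool's x, y, z in degrees, then the closure, from -1 (fully open) to 1 (shut), so that 0 is half open. In form: [[[dx, dy, dz, ax, ay, az, jaw], ...]]. A call has 1 to 5 rows; each row shifts and turns the commanded pose from where the row before left it, along the tool's axes as they then stand; what a row does not reach is not made up. A row lasts 1/8 s, in which the tool goes at most 62.5 mm and 10.7 degrees, less where a joint would pass 70% of its speed; a pose out of reach is approached as far as the arm can. A call with a gripper value outside its range is refused whole. The fingers move at their own pace and stop on an object; "newtons" is the grip in N (left out, the last holds). Time passes only in rows, so rows that do not move let the fingers close. It gives the time, the measured TCP pose, the force and the opening at its end, in the units of the state.
- read_state(): the state, without advancing time (a new reading comes with each control period).
- capture(name): name is "scene" or "top" or "wrist"; returns a dict with "image" (420x560x3 uint8, red, green, blue), "fx", "fy", "cx", "cy" (pixels), "pose" (4x4, takes a point from camera to world coordinates); the wrist camera has in their place "T_tool_cam" (4x4, takes a point from camera to tool coordinates, whose origin is the TCP and whose axes are the tool frame's). Camera axes: x right, y up, looking along -z (the intrinsics and any distortion apply to the point x, -y, -z); pixel columns grow to the right and rows downward; lengths in m; the calibration is good to about 2 mm. A picture is of the moment at which its call begins: read the wrist's pose just before it. There is no depth.
- finish_job(): hands the job in, once; it reports no verdict.
The state is a dict: "time": time; "q": joint angles; "joint_vel": joint speeds; "effort": joint torques, N m; "eef_pos": TCP position; "eef_rot": TCP orientation; "ft_force": force on the tool from outside, world axes, zero at the start; "ft_torque": the same for the moment, N m; "width": finger opening in m.
Only numpy, scipy, OpenCV 4.12 (cv2) and the standard library are available. Lean on these libraries where they do the work, as an engineer would, in place of code of your own. Each camera call takes 0.05 s, during which the arm holds its last target. There are 200 camera calls.

## Working session

There is one attempt and no reset: what is moved stays moved. The work goes in short steps, Python scripts to look and compute and a tool call to move; the robot and the scene stay as the last step left them, time stands still between calls to the robot, and variables do not carry over. Pictures are saved under pics/ and viewed, about 8 in all and at most 12, crops included, and the job is handed in when it is done.

Besides the shell and the picture viewer there is one more tool, called after "Emit:" as name([rows], argument=value, ...), one row to a line, values as JSON. servo_tool: Moves the arm, as the interface text tells. Its arguments: {"type":"object","properties":{"targets":{"type":"array"},"newtons":{"type":"number"}},"required":["targets"]}

```bash
mkdir -p pics
cat > h.py <<'E'
from bench import *
import numpy as np, cv2
from scipy.spatial.transform import Rotation as R
def save(c,name,crop=None,scale=1):
    im=c["image"][:,:,::-1]
    if crop: im=im[crop[1]:crop[3],crop[0]:crop[2]]
    if scale!=1: im=cv2.resize(im,None,fx=scale,fy=scale,interpolation=cv2.INTER_CUBIC)
    cv2.imwrite("pics/"+name,im)
def ray(c,u,v,z,T=None):
    T=c["pose"] if T is None else T
    d=T[:3,:3]@np.array([(u-c["cx"])/c["fx"],-(v-c["cy"])/c["fy"],-1])
    o=T[:3,3]; return o+d*(z-o[2])/d[2]
def Ttool(s):
    T=np.eye(4);T[:3,:3]=R.from_rotvec(s["eef_rot"]).as_matrix();T[:3,3]=s["eef_pos"];return T
def tools(s,p):  # world point in tool axes, cm
    return np.round(100*R.from_rotvec(s["eef_rot"]).as_matrix().T@(np.array(p)-s["eef_pos"]),2)
E
python3 - <<'E'
from h import *
import pickle
s=read_state();print(s)
print(R.from_rotvec(s["eef_rot"]).as_matrix().round(3))
c=capture("top");save(c,"top.png",scale=1.4)
d=capture("scene");save(d,"scene.png",scale=1.4)
pickle.dump((c,d),open("c.pkl","wb"))
print({k:v for k,v in c.items() if k!="image"});print(d["pose"])
E
```

```text
{'time': 0.0, 'q': array([ 1.17399886e+00,  2.60638164e-01, -1.39409441e-01,  1.17267694e+00,
        1.52913032e-07,  1.57077287e+00]), 'joint_vel': array([ 1.80458403e-04,  1.91744302e-03, -3.95797012e-05,  5.98041746e-05,
        2.13625425e-04, -4.29747390e-04]), 'effort': array([ 1.58700695e-03, -4.05678427e+01,  2.53921276e+01,  1.88586937e-02,
       -6.56837869e-05, -6.62068885e-06]), 'eef_pos': array([0.20260613, 0.48352009, 0.20197371]), 'eef_rot': array([-1.55018911,  0.31163671, -0.31103607]), 'ft_force': array([0.46391287, 0.4902526 , 0.69791226]), 'ft_torque': array([-0.01028828, -0.03523946, -0.01703263]), 'width': 0.08538728837930483}
[[ 0.922 -0.001  0.386]
 [-0.386 -0.002  0.922]
 [-0.    -1.    -0.002]]
{'fx': 462.63429542415656, 'fy': 462.63429542415656, 'cx': 276.3926165714829, 'cy': 207.00086730147413, 'pose': array([[-0.02923409,  0.99398204, -0.10557022,  0.44404643],
       [-0.99954493, -0.0282841 ,  0.01048495,  0.01616736],
       [ 0.0074359 ,  0.1058287 ,  0.99435657,  1.37934215],
       [ 0.        ,  0.        ,  0.        ,  1.        ]])}
[[-0.1609894  -0.51714148  0.84062304  1.53212435]
 [ 0.98667718 -0.10457981  0.12462424  0.16128258]
 [ 0.02346383  0.84948676  0.52708794  0.67290733]
 [ 0.          0.          0.          1.        ]]
```

View pics/top.png

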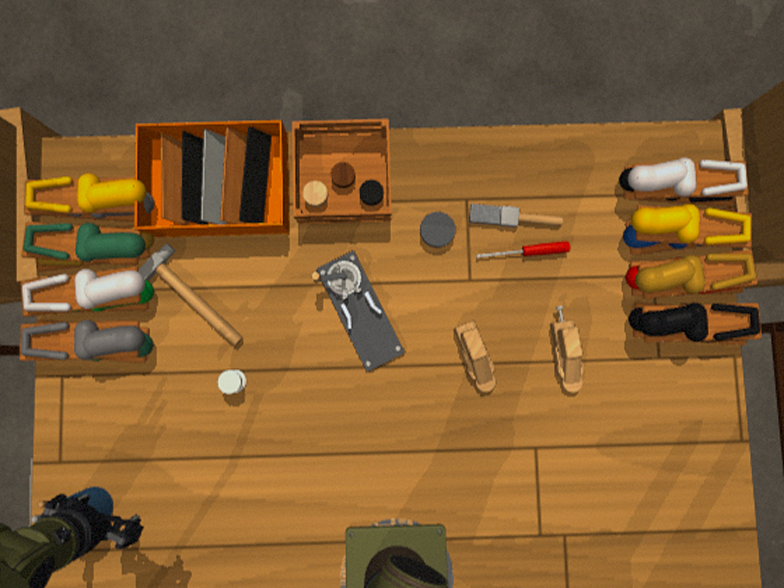

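View pics/scene.png

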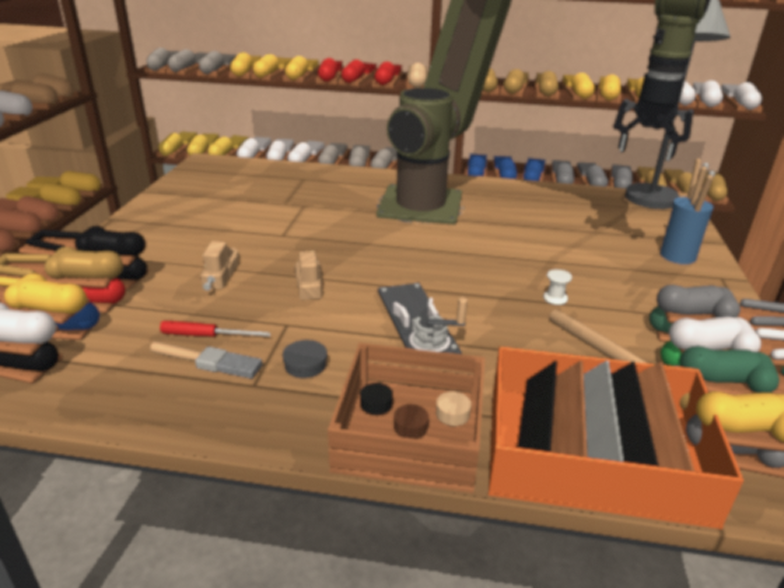

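The top view shows the studded last at about (567,350), with the stud up at (560,312). The plain last is at (475,357), the jack's cam at (343,280) and its grip at (318,275). I'll enlarge a crop to measure these.

Run:
```python
from h import *
import pickle
c,d=pickle.load(open("c.pkl","rb"))
a=cv2.resize(c["image"][170:275,215:300,::-1],None,fx=5,fy=5,interpolation=cv2.INTER_CUBIC)[:,:]
b=cv2.resize(c["image"][205:290,375:425,::-1],None,fx=6,fy=6,interpolation=cv2.INTER_CUBIC)
o=np.zeros((525,425+300,3),np.uint8);o[:525,:425]=a;o[:510,425:]=b
cv2.imwrite("pics/crop.png",o)
```

```text
(no output)
```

View pics/crop.png

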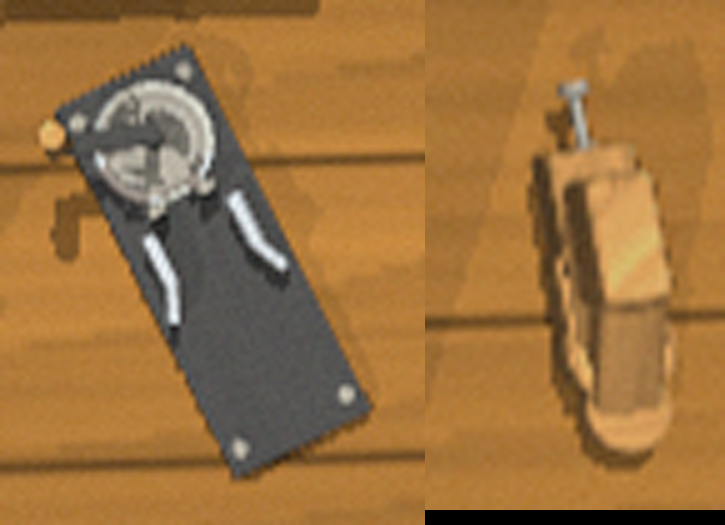

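```bash
cat > m.py <<'E'
from h import *
import pickle
c,d=pickle.load(open("c.pkl","rb"))
A=lambda u,v,z: ray(c,215+(u+.5)/5-.5,170+(v+.5)/5-.5,z)
B=lambda u,v,z: ray(c,375+(u-425+.5)/6-.5,205+(v+.5)/6-.5,z)
q=np.array([A(*p,.012) for p in [(57,108),(187,43),(371,408),(237,478)]])
f=(q[0]+q[1])/2;b=(q[2]+q[3])/2;ax=(f-b)/np.linalg.norm(f-b)
print("len",np.linalg.norm(f-b),"wid",np.linalg.norm(q[0]-q[1]),np.linalg.norm(q[2]-q[3]))
yaw=np.arctan2(ax[1],ax[0]);mid=(f+b)/2;jo=mid+ax*.0775
print("jack origin",jo,"yaw",np.degrees(yaw), "drum",A(155,143,.047),"grip",A(52,135,.102))
l=np.array([B(*p,.072) for p in [(567,187),(643,172),(668,295),(598,303)]])
print("block c",l.mean(0),[np.linalg.norm(l[i]-l[(i+1)%4]) for i in range(4)])
ax=(l[0]+l[1]-l[2]-l[3]);print("yaw block",np.degrees(np.arctan2(ax[1],ax[0])))
h=B(572,90,.024);n=B(587,145,.024);toe=B(628,455,.0)
print("stud",h,n,"toe",toe)
for p in (n,toe): v=h-p;print(np.degrees(np.arctan2(v[1],v[0])),np.linalg.norm(v[:2]))
s=read_state();w=capture("wrist");print({k:v for k,v in w.items() if k!="image"})
E
python3 m.py
```

```text
len 0.24373178835980677 wid 0.08668542928331592 0.08870159826704167
jack origin [0.61909085 0.09270668 0.012     ] yaw 24.82154109549802 drum [0.61370271 0.09065379 0.047     ] grip [0.61280257 0.14471881 0.102     ]
block c [ 0.46611294 -0.36290267  0.072     ] [np.float64(0.03681534035480954), np.float64(0.0585983110706249), np.float64(0.033262965756037176), np.float64(0.055942583552572596)]
yaw block 9.939018507325727
stud [ 0.54043901 -0.35804692  0.024     ] [ 0.51326057 -0.36385398  0.024     ] toe [ 0.36133167 -0.38195939  0.        ]
12.06071114330906 0.027791899962160728
7.604539881933078 0.18069656148693977
{'fx': 352.13489289355357, 'fy': 352.13489289355357, 'cx': 277.40957796412584, 'cy': 218.6338537362688, 'T_tool_cam': array([[-6.38920358e-04, -9.55408725e-01, -2.95285896e-01,
        -7.54380121e-02],
       [ 7.54533925e-04,  2.95285411e-01, -9.55408790e-01,
        -1.71383876e-01],
       [ 9.99999511e-01, -8.33233352e-04,  5.32224435e-04,
         6.91983443e-04],
       [ 0.00000000e+00,  0.00000000e+00,  0.00000000e+00,
         1.00000000e+00]])}
```

Emit:
servo_tool([
  [[3.8, 0, -4.54, 0, 0, 0, -1], [3.8, 0, -4.54, 0, 0, 0, -1], [3.8, 0, -4.54, 0, 0, 0, -1], [3.8, 0, -4.54, 0, 0, 0, -1], [3.8, 0, -4.54, 0, 0, 0, -1]],
], newtons=50)

```text
time: 0.78
eef_pos: [0.2905, 0.1997, 0.2027]
eef_rot: [-1.548, 0.31, -0.311]
ft_force: [2.0, 0.4, -0.6]
width: 0.0853
```

Emit:
servo_tool([
  [[3.8, 0, -4.54, 0, 0, 0, -1], [3.8, 0, -4.54, 0, 0, 0, -1], [3.8, 0, -4.54, 0, 0, 0, -1], [3.8, 0, -4.54, 0, 0, 0, -1], [3.8, 0, -4.54, 0, 0, 0, -1]],
])

```text
time: 1.4
eef_pos: [0.3781, -0.0834, 0.2029]
eef_rot: [-1.548, 0.311, -0.312]
ft_force: [1.1, 0.4, -0.2]
width: 0.0855
```

Emit:
servo_tool([
  [[3.8, 0, -4.54, 0, 0, 0, -1], [3.8, 0, -4.54, 0, 0, 0, -1], [3.8, 0, -4.54, 0, 0, 0, -1], [0, 0, 0, 0, -10, 0, -1], [0, 0, 0, 0, -10, 0, -1]],
])

```text
time: 2.02
eef_pos: [0.4301, -0.2519, 0.202]
eef_rot: [-1.57, 0.035, -0.033]
ft_force: [0.6, 0.1, 0.8]
width: 0.0856
```

Emit:
servo_tool([
  [[0, 0, 0, 0, -10, 0, -1], [0, 0, 0, 0, 0, 0, -1]],
])

```text
time: 2.28
eef_pos: [0.4302, -0.251, 0.2025]
eef_rot: [-1.568, -0.097, 0.098]
ft_force: [-0.1, 1.3, 0.1]
width: 0.0852
```

Run:
```python
from h import *
import pickle
s=read_state();w=capture("wrist");save(w,"w1.png",scale=1.4);pickle.dump((s,w),open("w1.pkl","wb"))
print(s["time"],s["q"].round(2),s["eef_pos"],R.from_rotvec(s["eef_rot"]).as_matrix().round(3))
print(tools(s,[.466,-.366,.03]))
```

```text
2.275 [-0.53  0.21 -0.2   1.16 -0.   -0.65] [ 0.43017671 -0.25100111  0.20247593] [[ 0.992 -0.001 -0.124]
 [ 0.124  0.     0.992]
 [-0.001 -1.     0.   ]]
[  2.14  17.24 -11.86]
```

View pics/w1.png

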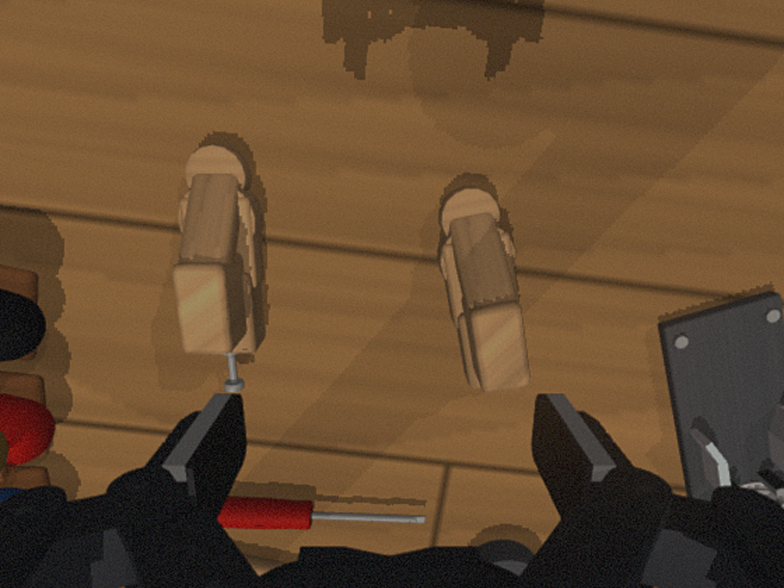

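The wrist view shows the studded last's top block at (175,264), (222,265), (230,354) and (187,350), with the stud head at (234,385). The plain last is to its right.

```bash
python3 - <<'E'
from h import *
import pickle
s,w=pickle.load(open("w1.pkl","rb"));T=Ttool(s)@w["T_tool_cam"]
P=lambda u,v,z: ray(w,(u+.5)/1.4-.5,(v+.5)/1.4-.5,z,T)
l=np.array([P(*p,.072) for p in [(187,350),(230,354),(222,265),(175,264)]])
print("block c",l.mean(0),[np.linalg.norm(l[i]-l[(i+1)%4]).round(4) for i in range(4)])
ax=(l[0]+l[1]-l[2]-l[3]);print("yaw block",np.degrees(np.arctan2(ax[1],ax[0])))
h=P(234,385,.024);toe=P(215,147,.015);print(h,toe);v=h-toe;print("stud-toe",np.degrees(np.arctan2(v[1],v[0])),np.linalg.norm(v))
print(tools(s,l.mean(0)), "bed corner",P(660,324,.012),P(778,292,.012))
E
python3 m.py | head -0
```

```text
block c [ 0.46491158 -0.36573877  0.072     ] [np.float64(0.0282), np.float64(0.06), np.float64(0.0293), np.float64(0.0578)]
yaw block 7.105298174678956
[ 0.54155699 -0.35810826  0.024     ] [ 0.36585123 -0.37973936  0.015     ]
stud-toe 7.018354338123947 0.1772608821344211
[  2.03  13.04 -11.82] bed corner [ 0.45427538 -0.03489767  0.012     ] [0.41799763 0.04688635 0.012     ]Exception ignored on flushing sys.stdout:
BrokenPipeError: [Errno 32] Broken pipe
```

Emit:
servo_tool([
  [[1.0, 0, -5.9, 0, 0, 0, -1], [1.14, 0, -6.0, 0, 0, 0, -1], [0, 5.5, 0, 0, 0, 0, -1], [0, 5.5, 0, 0, 0, 0, -1], [0, 5.4, 0, 0, 0, 0, -1]],
])

```text
time: 3.0
eef_pos: [0.4668, -0.3666, 0.0372]
eef_rot: [-1.569, -0.098, 0.097]
ft_force: [-0.4, -0.4, 0.8]
width: 0.0851
```

Emit:
servo_tool([
  [[0, 0, 0, 0, 0, 0, 0.3], [0, 0, 0, 0, 0, 0, 0.5], [0, 0, 0, 0, 0, 0, 1], [0, 0, 0, 0, 0, 0, 1], [0, 0, 0, 0, 0, 0, 1]],
], newtons=50)

```text
time: 3.62
eef_pos: [0.4689, -0.368, 0.0423]
eef_rot: [-1.573, -0.103, 0.096]
ft_force: [-1.5, 0.1, 6.4]
width: 0.0294
```

Emit:
servo_tool([
  [[0, 0, 0, 0, 0, 0, 1], [0, 0, 0, 0, 0, 0, 1]],
])

```text
time: 3.88
eef_pos: [0.4689, -0.368, 0.0423]
eef_rot: [-1.573, -0.103, 0.096]
ft_force: [-0.4, 0.6, 6.1]
width: 0.0294
```

Run:
```python
from h import *
import pickle
s=read_state();w=capture("wrist");save(w,"w2.png",scale=1.4);pickle.dump((s,w),open("w2.pkl","wb"))
print(s["time"],s["width"],s["ft_force"],s["eef_pos"],R.from_rotvec(s["eef_rot"]).as_matrix().round(3))
```

```text
3.875 0.029425288459668717 [-0.39497792  0.57071404  6.08136712] [ 0.46889168 -0.36799106  0.04227474] [[ 0.992  0.005 -0.126]
 [ 0.126 -0.004  0.992]
 [ 0.004 -1.    -0.004]]
```

View pics/w2.png

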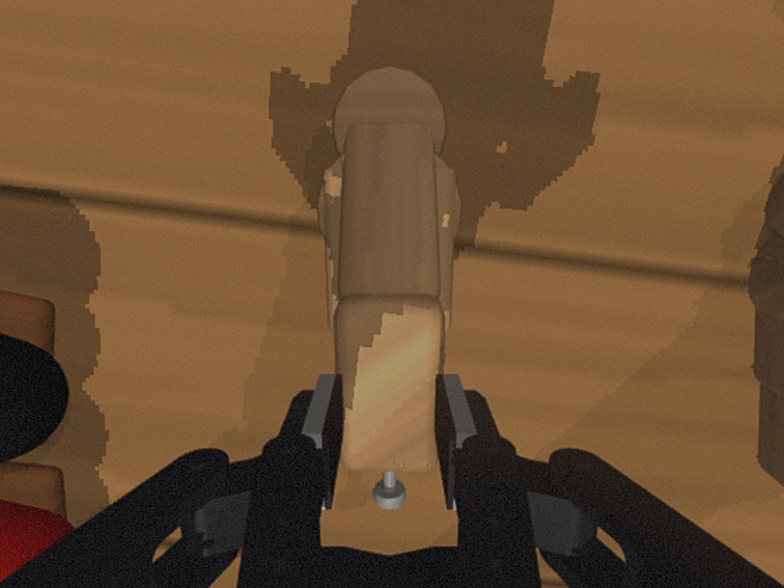

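The last is held centred between the pads, with the stud head at (388,490) pointing along +x of the tool.

Emit:
servo_tool([
  [[0, -2, 0, 0, 0, 0, 1], [0, -4, 0, 0, 0, 0, 1], [0, -4, 0, 0, 0, 0, 1], [0, 0, 0, 0, 0, 0, 1]],
], newtons=60)

```text
time: 4.42
eef_pos: [0.47, -0.3689, 0.1448]
eef_rot: [-1.576, -0.106, 0.093]
ft_force: [-0.0, -0.6, -0.8]
width: 0.0
```

Run:
```python
from h import *
import pickle
s,w=pickle.load(open("w2.pkl","rb"));T=Ttool(s)@w["T_tool_cam"]
P=lambda u,v,z: ray(w,(u+.5)/1.4-.5,(v+.5)/1.4-.5,z,T)
h=P(388,488,.024);hb=P(388,474,.024)
print("head",h,"tool",tools(s,h))
# block back top corner edge
for p in [(338,297,.072),(440,297,.072),(343,468,.072),(436,468,.072),(388,68,.012),(320,508,.034),(458,508,.034)]:print(p,tools(s,P(*p)))
s=read_state();print(s["time"],s["width"],s["ft_force"],s["eef_pos"],s["eef_rot"])
# to a point over the bed, jack x=-0.2 
yaw=np.radians(24.8);o=np.array([.6191,.0927]);j=lambda x,y:o+[x*np.cos(yaw)-y*np.sin(yaw),x*np.sin(yaw)+y*np.cos(yaw)]
print(j(-.15,0),tools(s,[*j(-.15,0),.14]),s["q"])
```

```text
head [ 0.53847787 -0.3589051   0.024     ] tool [7.01 1.86 0.03]
(338, 297, 0.072) [-3.43 -2.98 -1.46]
(440, 297, 0.072) [-3.44 -2.99  1.59]
(343, 468, 0.072) [ 2.54 -2.95 -1.47]
(436, 468, 0.072) [ 2.53 -2.97  1.64]
(388, 68, 0.012) [-10.57   2.98   0.02]
(320, 508, 0.034) [ 7.29  0.87 -2.94]
(458, 508, 0.034) [7.27 0.85 3.09]
4.425 1.93627220929203e-05 [-0.02093746 -0.57260783 -0.8165816 ] [ 0.46996321 -0.36891814  0.14480009] [-1.57603783 -0.10613534  0.09285175]
[0.48293338 0.02978219] [ 6.32  0.21 39.39] [-6.65524444e-01  4.02662453e-01 -8.01167787e-02  1.07670000e+00
  1.58790253e-06 -7.92089711e-01]
```

The grip slipped because I held it too high, on the rounded top edge. I'll look again before regrasping.

Emit:
servo_tool([
  [[-1, -3, 0, 0, 0, 0, -1], [0, 0, 0, 0, 0, 0, -1], [0, 0, 0, 0, 0, 0, -1]],
])

```text
time: 4.8
eef_pos: [0.4568, -0.3676, 0.1686]
eef_rot: [-1.569, -0.1, 0.099]
ft_force: [0.6, -0.3, 0.2]
width: 0.0545
```

Run:
```python
from h import *
import pickle
s=read_state();w=capture("wrist");save(w,"w3.png",scale=1.4);pickle.dump((s,w),open("w3.pkl","wb"))
print(s["time"],s["width"],s["ft_force"],s["eef_pos"],R.from_rotvec(s["eef_rot"]).as_matrix().round(3))
```

```text
4.8 0.05451492614069787 [ 0.55508556 -0.27135842  0.18141388] [ 0.45682633 -0.36757036  0.16858501] [[ 0.992  0.    -0.126]
 [ 0.126 -0.     0.992]
 [ 0.    -1.    -0.   ]]
```

View pics/w3.png

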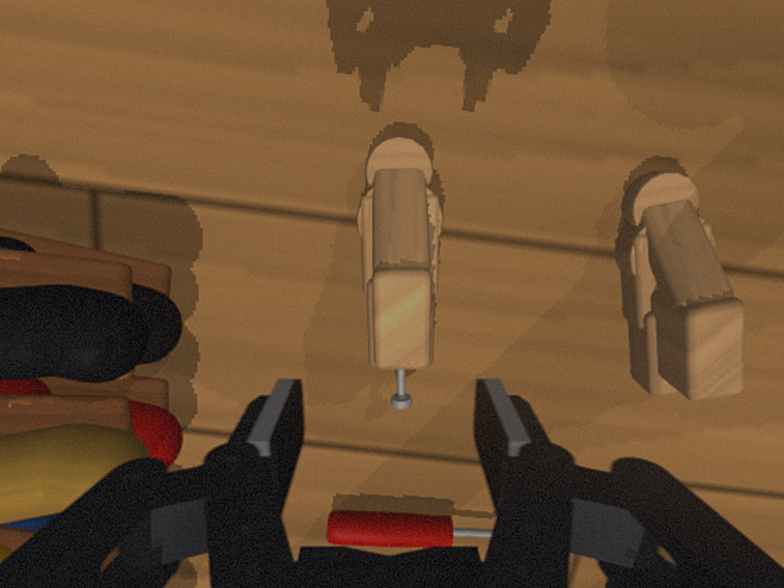

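The last still stands upright. Its block top spans (372,268) to (432,367) and the stud head is at (402,402), so it has barely moved.

Run:
```python
from h import *
import pickle
s,w=pickle.load(open("w3.pkl","rb"));T=Ttool(s)@w["T_tool_cam"]
P=lambda u,v,z: ray(w,(u+.5)/1.4-.5,(v+.5)/1.4-.5,z,T)
l=np.array([P(*p,.072) for p in [(375,366),(432,367),(427,269),(371,269)]])
h=P(402,402,.024);t=P(400,140,.014)
print(l.mean(0),tools(s,l.mean(0)),"head",h,tools(s,h),"toe",tools(s,t))
```

```text
[ 0.47115205 -0.35787099  0.072     ] [1.54 9.66 0.78] head [ 0.54877591 -0.34566701  0.024     ] [ 9.39 14.46  1.01] toe [-8.35 15.46  0.76]
```

Emit:
servo_tool([
  [[0.85, 1.0, 0.42, 0, 0, 0, -1], [0.85, 1.0, 0.43, 0, 0, 0, -1], [0, 4.0, 0, 0, 0, 0, -1], [0, 4.0, 0, 0, 0, 0, -1], [0, 3.9, 0, 0, 0, 0, -1]],
])

```text
time: 5.48
eef_pos: [0.4726, -0.356, 0.0273]
eef_rot: [-1.568, -0.1, 0.101]
ft_force: [0.5, -0.4, -0.1]
width: 0.0855
```

Emit:
servo_tool([
  [[0, 0, 0, 0, 0, 0, -1], [0, 0, 0, 0, 0, 0, 1], [0, 0, 0, 0, 0, 0, 1], [0, 0, 0, 0, 0, 0, 1], [0, 0, 0, 0, 0, 0, 1]],
], newtons=40)

```text
time: 6.1
eef_pos: [0.4739, -0.3581, 0.0316]
eef_rot: [-1.571, -0.102, 0.097]
ft_force: [0.4, 0.7, 6.6]
width: 0.0327
```

Emit:
servo_tool([
  [[0, 0, 0, 0, 0, 0, 1], [0, 0, 0, 0, 0, 0, 1], [0, 0, 0, 0, 0, 0, 1]],
])

```text
time: 6.48
eef_pos: [0.4739, -0.3581, 0.0316]
eef_rot: [-1.571, -0.102, 0.097]
ft_force: [0.0, -0.4, 6.7]
width: 0.0328
```

Emit:
servo_tool([
  [[0, -0.4, 0, 0, 0, 0, 1], [0, 0, 0, 0, 0, 0, 1], [0, -1, 0, 0, 0, 0, 1], [0, -1, 0, 0, 0, 0, 1], [0, 0, 0, 0, 0, 0, 1]],
], newtons=60)

```text
time: 7.1
eef_pos: [0.4736, -0.3578, 0.0551]
eef_rot: [-1.57, -0.101, 0.098]
ft_force: [-0.5, -0.6, -4.3]
width: 0.0321
```

Run:
```python
from h import *
import pickle
s=read_state();w=capture("wrist");save(w,"w4.png",scale=1.4);pickle.dump((s,w),open("w4.pkl","wb"))
print(s["time"],s["width"],s["ft_force"],s["eef_pos"],R.from_rotvec(s["eef_rot"]).as_matrix().round(3))
```

```text
7.1 0.032128721099502704 [-0.45000351 -0.58480837 -4.3172828 ] [ 0.47355993 -0.35782734  0.05514086] [[ 0.992  0.002 -0.126]
 [ 0.126 -0.002  0.992]
 [ 0.002 -1.    -0.002]]
```

View pics/w4.png

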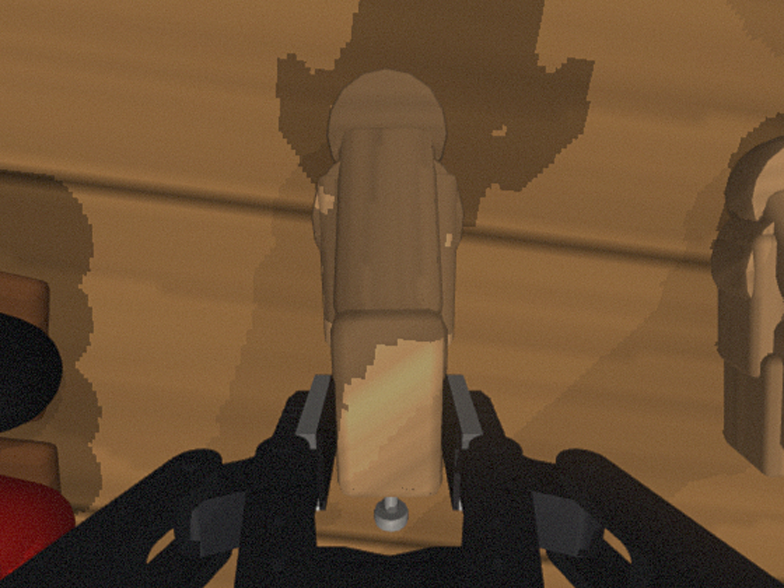

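The last is held (4.3 N) and level, with the stud head at (391,513). Next I work out the stud's position in the tool frame and the transport distances.

```bash
cat > t.py <<'E'
from h import *
import pickle
s,w=pickle.load(open("w4.pkl","rb"));T=Ttool(s)@w["T_tool_cam"]
P=lambda u,v,z: ray(w,(u+.5)/1.4-.5,(v+.5)/1.4-.5,z,T)
z0=s["eef_pos"][2]
print("head",tools(s,P(391,513,z0-.0076)))
for p in [(333,311),(446,311),(341,492),(441,492)]:print(p,tools(s,P(*p,z0-.0316+.072)))
print("toe",tools(s,P(387,72,z0-.0316+.014)))
yaw=np.radians(24.8);o=np.array([.6191,.0927]);j=lambda x,y:o+[x*np.cos(yaw)-y*np.sin(yaw),x*np.sin(yaw)+y*np.cos(yaw)]
s=read_state()
print(tools(s,[*j(-.17,0),.11]))
E
python3 t.py
```

```text
head [7.47 0.77 0.16]
(333, 311) [-3.33 -4.04 -1.5 ]
(446, 311) [-3.33 -4.05  1.65]
(341, 492) [ 2.66 -4.03 -1.44]
(441, 492) [ 2.65 -4.04  1.71]
toe [-1.025e+01  1.740e+00 -1.000e-02]
[ 3.97 -5.58 37.69]
```

Emit:
servo_tool([
  [[0, -4.5, 0, 0, 0, 0, 1], [1.0, -4.0, 2.0, 0, 0, 0, 1], [2.5, -3.0, 4.0, 0, 0, 0, 1], [3.0, -3.0, 4.0, 0, 0, 0, 1], [3.0, 0, 4.5, 0, 0, 0, 1]],
])

```text
time: 7.78
eef_pos: [0.551, -0.201, 0.2018]
eef_rot: [-1.571, -0.103, 0.094]
ft_force: [0.4, -0.0, -4.8]
width: 0.0323
```

Emit:
servo_tool([
  [[3.0, 0, 4.8, 0, 0, 0, 1], [3.0, 0, 4.8, 0, 0, 0, 1], [2.8, 0, 4.5, 0, 0, 0, 1], [0, 0, 0, 0, -9, 0, 1], [0, 0, 0, 0, -8.6, 0, 1]],
])

```text
time: 8.4
eef_pos: [0.6178, -0.049, 0.1981]
eef_rot: [-1.543, -0.345, 0.347]
ft_force: [0.3, -1.1, -3.9]
width: 0.0322
```

Emit:
servo_tool([
  [[0, 0, 0, 0, 0, 0, 1], [0, 0, 0, 0, 0, 0, 1]],
])

```text
time: 8.65
eef_pos: [0.6177, -0.0504, 0.1986]
eef_rot: [-1.544, -0.338, 0.339]
ft_force: [0.4, -0.2, -4.5]
width: 0.032
```

Run:
```python
from h import *
import pickle
s=read_state();w=capture("wrist");save(w,"w5.png",scale=1.4);pickle.dump((s,w),open("w5.pkl","wb"))
print(s["time"],s["width"],s["ft_force"],s["eef_pos"],R.from_rotvec(s["eef_rot"]).as_matrix().round(3),s["q"])
```

```text
8.65 0.03196944066785877 [ 0.38235899 -0.21414178 -4.50992751] [ 0.61768582 -0.05038671  0.19856423] [[ 0.908 -0.    -0.418]
 [ 0.418  0.     0.908]
 [-0.    -1.     0.   ]] [-8.14161619e-02  4.27189595e-01  1.01474546e-01  1.24557319e+00
  4.08748262e-05 -5.13005641e-01]
```

View pics/w5.png

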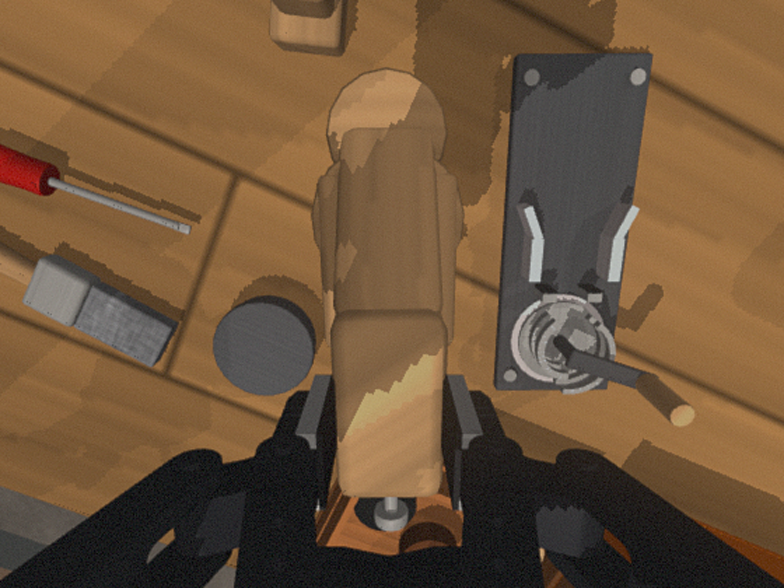

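The whole jack is in view, with bed corners near (514,55), (652,54), (497,389) and (607,390), the drum at (565,343) and the grip top at (683,415). The stud head is still at (391,515), so the last has not slipped. One enlarged crop will give the jack's exact position.

Run:
```python
from h import *
import pickle
s,w=pickle.load(open("w5.pkl","rb"))
save(w,"w5c.png",(345,30,505,310),2.14)
a=cv2.resize(w["image"][30:160,345,::-1][:,None],None,fx=1,fy=1)
L=w["image"][30:165,345:475,::-1];Rr=w["image"][130:290,345:500,::-1]
o=np.zeros((590,800,3),np.uint8)
x=cv2.resize(L,None,fx=3,fy=3,interpolation=cv2.INTER_CUBIC);y=cv2.resize(Rr,None,fx=2.6,fy=2.6,interpolation=cv2.INTER_CUBIC)
o[:x.shape[0],:x.shape[1]]=x;o[:y.shape[0],395:395+y.shape[1]]=y[:,:405]
cv2.imwrite("pics/w5c.png",o)
```

```text
(no output)
```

View pics/w5c.png

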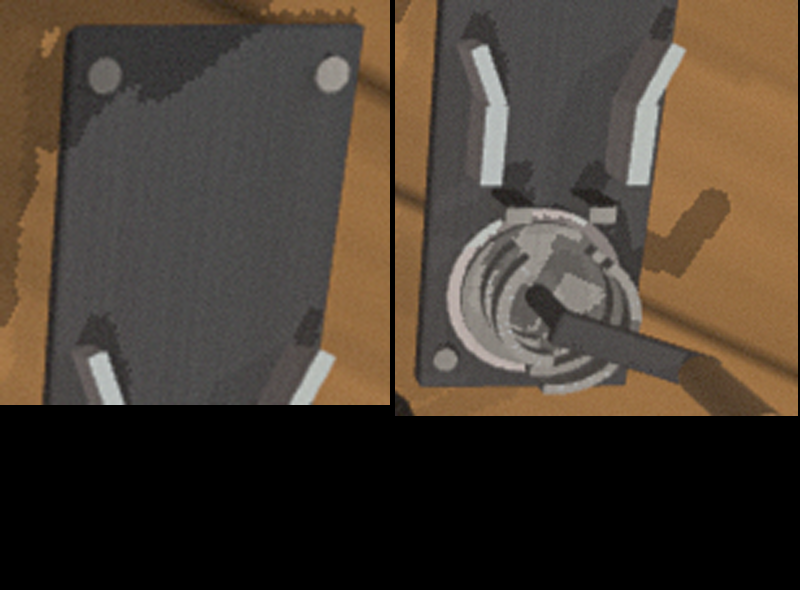

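```bash
cat > j.py <<'E'
from h import *
import pickle
s,w=pickle.load(open("w5.pkl","rb"));T=Ttool(s)@w["T_tool_cam"]
L=lambda u,v,z: ray(w,345+(u+.5)/3-.5,30+(v+.5)/3-.5,z,T)
Q=lambda u,v,z: ray(w,345+(u-395+.5)/2.6-.5,130+(v+.5)/2.6-.5,z,T)
t=lambda p:tools(s,p)
print("cheek L",t(Q(508,105,.034)),t(Q(503,185,.034)),"R",t(Q(637,105,.034)),t(Q(626,185,.034)))
print("bed back",t(L(76,32,.012)),t(L(361,26,.012)),"front",t(Q(422,384,.012)),t(Q(624,384,.012)))
print("screws",t(L(105,76,.014)),t(L(332,76,.014)),t(Q(446,360,.014)))
print("stop pads",t(Q(519,214,.034)),t(Q(602,214,.034)))
print("grip",t(ray(w,683/1.4-.5,415/1.4-.5,.102,T)))
print("head",t(ray(w,391.5/1.4-.5,515.5/1.4-.5,s["eef_pos"][2]-.0076,T)))
E
python3 j.py
```

```text
cheek L [-2.   16.46 10.65] [ 1.04 16.46 10.74] R [-2.   16.46 15.4 ] [ 1.03 16.46 15.39]
bed back [-13.62  18.66   8.55] [-13.79  18.67  17.27] front [10.44 18.65  8.76] [10.44 18.66 17.47]
screws [-12.36  18.46   9.5 ] [-12.36  18.47  16.5 ] [ 9.22 18.46  9.66]
stop pads [ 2.18 16.46 11.46] [ 2.18 16.46 14.63]
grip [ 7.67  9.66 17.98]
head [7.57 0.76 0.15]
```

Emit:
servo_tool([
  [[-2.5, 0, 3.23, 0, 0, 0, 1], [-2.5, 0, 3.23, 0, 0, 0, 1], [-2.5, 0, 3.23, 0, 0, 0, 1], [-2.5, 0, 3.23, 0, 0, 0, 1], [0, 0, 0, 0, 0, 0, 1]],
])

```text
time: 9.32
eef_pos: [0.4692, 0.0256, 0.1989]
eef_rot: [-1.543, -0.339, 0.342]
ft_force: [0.6, 0.4, -3.4]
width: 0.0322
```

Emit:
servo_tool([
  [[0, 4, 0, 0, 0, 0, 1], [0, 5, 0, 0, 0, 0, 1], [0, 4, 0, 0, 0, 0, 1], [0, 1.5, 0, 0, 0, 0, 1], [0, 0, 0, 0, 0, 0, 1]],
])

```text
time: 9.95
eef_pos: [0.4725, 0.0245, 0.0528]
eef_rot: [-1.544, -0.338, 0.341]
ft_force: [-0.1, 0.2, -4.6]
width: 0.0319
```

Emit:
servo_tool([
  [[0, 0.3, 0, 0, 0, 0, 1], [0, 0.2, 0, 0, 0, 0, 1], [0, 0.2, 0, 0, 0, 0, 1], [0, 0, 0, 0, 0, 0, 1]],
])

```text
time: 10.45
eef_pos: [0.4729, 0.025, 0.047]
eef_rot: [-1.544, -0.341, 0.34]
ft_force: [0.0, 0.6, -4.3]
width: 0.0323
```

Run:
```python
from h import *
import pickle
s0,w=pickle.load(open("w5.pkl","rb"))
s=read_state();w=capture("wrist");save(w,"w6.png",scale=1.4);pickle.dump((s,w),open("w6.pkl","wb"))
print(s["time"],s["width"],s["ft_force"],s["ft_torque"],s["eef_pos"],"shift in w5 tool axes",tools(s0,s["eef_pos"]),R.from_rotvec(s["eef_rot"]).as_matrix().round(3))
```

```text
10.45 0.03228533531043966 [ 0.02806636  0.55850627 -4.26108313] [ 0.00728548 -0.01262405 -0.04426153] [0.47294914 0.0249585  0.04698342] shift in w5 tool axes [-9.99 15.17 12.89] [[ 0.907  0.    -0.42 ]
 [ 0.42   0.     0.907]
 [ 0.    -1.    -0.   ]]
```

View pics/w6.png

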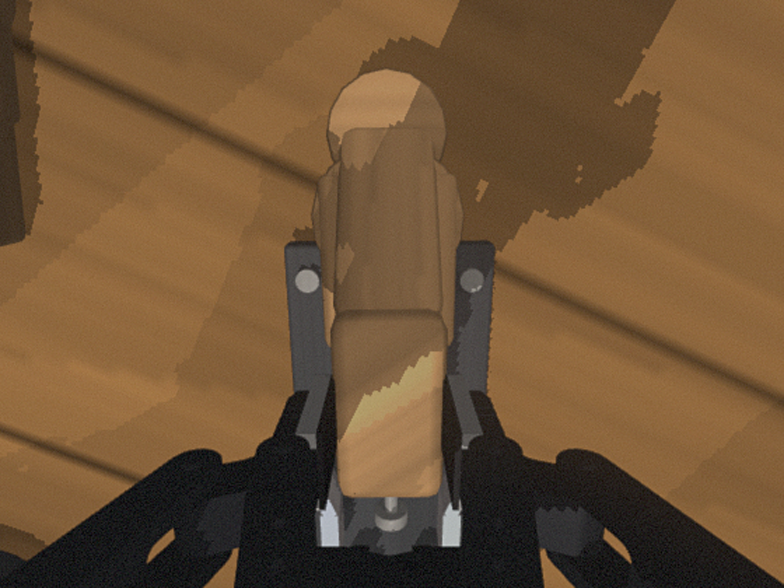

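The last is centred over the bed. The screws at (307,281) and (472,281) average 389.5, the stud is at 391, and the cheek flares are symmetric around 390. I'll lower to contact.

Emit:
servo_tool([
  [[0, 0.1, 0, 0, 0, 0, 1], [0, 0.1, 0, 0, 0, 0, 1], [0, 0, 0, 0, 0, 0, 1]],
])

```text
time: 10.88
eef_pos: [0.4727, 0.0249, 0.0447]
eef_rot: [-1.544, -0.34, 0.341]
ft_force: [-0.3, -1.3, -4.2]
width: 0.0321
```

Emit:
servo_tool([
  [[0, 0.1, 0, 0, 0, 0, 1], [0, 0, 0, 0, 0, 0, 1]],
])

```text
time: 11.12
eef_pos: [0.473, 0.025, 0.0438]
eef_rot: [-1.544, -0.341, 0.34]
ft_force: [-0.9, 0.6, -2.2]
width: 0.0321
```

Emit:
servo_tool([
  [[0, 0.1, 0, 0, 0, 0, 1], [0, 0, 0, 0, 0, 0, 1]],
])

```text
time: 11.38
eef_pos: [0.4731, 0.0251, 0.0437]
eef_rot: [-1.544, -0.341, 0.34]
ft_force: [-1.6, 0.5, 5.1]
width: 0.0324
```

Emit:
servo_tool([
  [[0.5, -0.06, 0, 0, 0, 0, 1], [1.0, 0, 0, 0, 0, 0, 1], [1.0, 0, 0, 0, 0, 0, 1], [0.8, 0, 0, 0, 0, 0, 1], [0, 0, 0, 0, 0, 0, 1]],
])

```text
time: 12.0
eef_pos: [0.5032, 0.0387, 0.0437]
eef_rot: [-1.544, -0.341, 0.34]
ft_force: [-2.5, 0.1, 5.3]
width: 0.0323
```

Emit:
servo_tool([
  [[0.6, 0, 0, 0, 0, 0, 1], [0.6, 0, 0, 0, 0, 0, 1], [0.6, 0, 0, 0, 0, 0, 1], [0.6, 0, 0, 0, 0, 0, 1], [0, 0, 0, 0, 0, 0, 1]],
])

```text
time: 12.62
eef_pos: [0.52, 0.0471, 0.0446]
eef_rot: [-1.545, -0.335, 0.344]
ft_force: [-0.9, -0.6, 0.5]
width: 0.0325
```

Emit:
servo_tool([
  [[0, 0, 0, 0, 0, 0, 1]],
])

```text
time: 12.75
eef_pos: [0.5232, 0.0482, 0.0442]
eef_rot: [-1.545, -0.339, 0.341]
ft_force: [-8.8, -3.8, 12.5]
width: 0.0321
```

Emit:
servo_tool([
  [[0.3, 0, 0, 0, 0, 0, 1], [0.3, 0, 0, 0, 0, 0, 1], [0, 0, 0, 0, 0, 0, 1]],
])

```text
time: 13.12
eef_pos: [0.524, 0.0486, 0.0447]
eef_rot: [-1.548, -0.332, 0.348]
ft_force: [-18.0, -8.2, 28.7]
width: 0.0323
```

Run:
```python
from h import *
import pickle
s0,w=pickle.load(open("w5.pkl","rb"))
s=read_state()
A=R.from_rotvec(s["eef_rot"]).as_matrix()
print(s["time"],s["width"],s["ft_force"],"tool F",A.T@s["ft_force"],"T",A.T@s["ft_torque"],"shift",tools(s0,s["eef_pos"]),A.round(3))
w=capture("wrist");pickle.dump((s,w),open("w7.pkl","wb"));save(w,"w7.png",scale=1.4)
```

```text
13.125 0.03225451891848091 [-18.03187917  -8.23634883  28.71560756] tool F [-20.1391849  -28.49530978   0.05270834] T [1.85926223e-03 3.07811962e-02 4.14380774e+00] shift [-4.36 15.39 12.91] [[ 0.908 -0.009 -0.42 ]
 [ 0.42  -0.006  0.908]
 [-0.011 -1.    -0.001]]
```

View pics/w7.png

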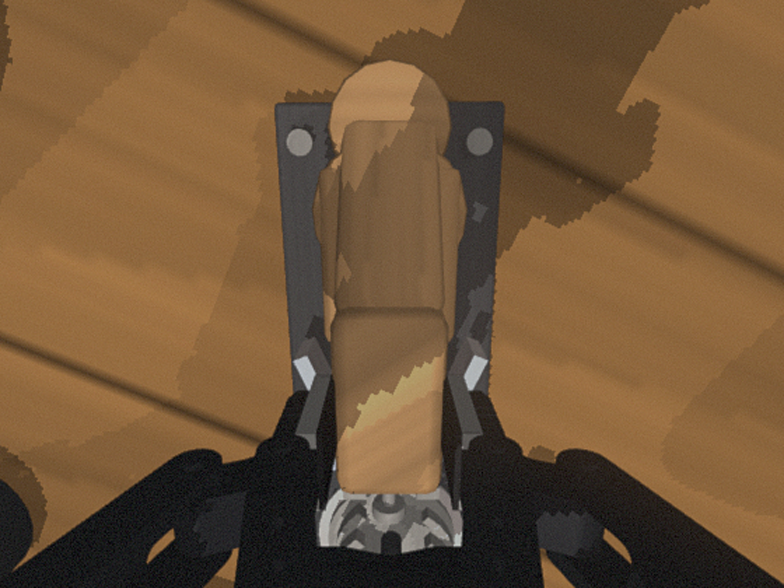

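The stud head is at (388,505), just inside the drum's mouth, and everything is symmetric. The side force is zero, and the upward force (28 N) exceeds the push (20 N). That points to the heel digging into the bed and jamming by friction, so I'll unload it vertically and slide lightly.

Emit:
servo_tool([
  [[-0.4, -0.1, 0, 0, 0, 0, 1], [0, -0.1, 0, 0, 0, 0, 1], [0, 0, 0, 0, 0, 0, 1]],
])

```text
time: 13.55
eef_pos: [0.5274, 0.0502, 0.0449]
eef_rot: [-1.543, -0.341, 0.34]
ft_force: [-0.0, 0.8, -4.9]
width: 0.0327
```

Emit:
servo_tool([
  [[0, -0.05, 0, 0, 0, 0, 1], [0, 0, 0, 0, 0, 0, 1]],
])

```text
time: 13.8
eef_pos: [0.5266, 0.0499, 0.0456]
eef_rot: [-1.544, -0.34, 0.341]
ft_force: [0.4, -1.0, -5.1]
width: 0.0325
```

```bash
cat > st.py <<'E'
from h import *
import pickle
s0,w=pickle.load(open("w5.pkl","rb"))
s=read_state();A=R.from_rotvec(s["eef_rot"]).as_matrix()
print(s["time"],s["width"],"tool F",(A.T@s["ft_force"]).round(2),"T",(A.T@s["ft_torque"]).round(2),"shift",tools(s0,s["eef_pos"]),s["eef_pos"],A[2].round(4))
E
python3 st.py
```

```text
13.8 0.0325145062960616 tool F [-0.07  5.12 -1.02] T [-0.01  0.04 -0.08] shift [-4.07 15.3  12.92] [0.5266392  0.04992617 0.0456011 ] [-0.e+00 -1.e+00  1.e-04]
```

Emit:
servo_tool([
  [[0.3, 0.05, 0, 0, 0, 0, 1], [0.3, 0, 0, 0, 0, 0, 1], [0, 0, 0, 0, 0, 0, 1]],
])

```text
time: 14.18
eef_pos: [0.5324, 0.0525, 0.0454]
eef_rot: [-1.544, -0.341, 0.34]
ft_force: [-0.1, 0.0, -5.0]
width: 0.0321
```

Emit:
servo_tool([
  [[0.15, 0, 0, 0, 0, 0, 1], [0.15, 0, 0, 0, 0, 0, 1], [0, 0, 0, 0, 0, 0, 1]],
])

```text
time: 14.55
eef_pos: [0.5348, 0.0536, 0.0455]
eef_rot: [-1.544, -0.341, 0.34]
ft_force: [-0.1, -0.5, -4.1]
width: 0.0324
```

```bash
python3 st.py
```

```text
14.55 0.032437326255459954 tool F [-0.3   4.09 -0.36] T [-0.04  0.01 -0.06] shift [-3.17 15.32 12.91] [0.5347763  0.05359942 0.04545581] [ 3.e-04 -1.e+00 -1.e-04]
```

Emit:
servo_tool([
  [[0.1, 0, 0, 0, 0, 0, 1], [0.1, 0, 0, 0, 0, 0, 1], [0, 0, 0, 0, 0, 0, 1]],
])

```text
time: 14.92
eef_pos: [0.5365, 0.0544, 0.0454]
eef_rot: [-1.544, -0.34, 0.34]
ft_force: [0.0, -0.0, -4.2]
width: 0.032
```

Emit:
servo_tool([
  [[0.1, 0, 0, 0, 0, 0, 1], [0.1, 0, 0, 0, 0, 0, 1], [0, 0, 0, 0, 0, 0, 1]],
])

```text
time: 15.3
eef_pos: [0.5383, 0.0553, 0.0454]
eef_rot: [-1.544, -0.341, 0.34]
ft_force: [-0.2, 0.0, -4.3]
width: 0.0321
```

```bash
python3 st.py
```

```text
15.3 0.032104720628683914 tool F [-0.15  4.35  0.08] T [-0.   -0.02 -0.1 ] shift [-2.78 15.32 12.91] [0.53834281 0.05525859 0.04543205] [ 2.e-04 -1.e+00 -0.e+00]
```

Emit:
servo_tool([
  [[0.1, 0, 0, 0, 0, 0, 1], [0.1, 0, 0, 0, 0, 0, 1], [0, 0, 0, 0, 0, 0, 1]],
])

```text
time: 15.68
eef_pos: [0.5396, 0.0559, 0.0453]
eef_rot: [-1.544, -0.34, 0.341]
ft_force: [-1.2, 0.3, -3.6]
width: 0.0322
```

Emit:
servo_tool([
  [[0.1, 0, 0, 0, 0, 0, 1], [0.1, 0, 0, 0, 0, 0, 1], [0, 0, 0, 0, 0, 0, 1]],
])

```text
time: 16.05
eef_pos: [0.5399, 0.0561, 0.045]
eef_rot: [-1.545, -0.337, 0.343]
ft_force: [-4.2, -2.8, -2.2]
width: 0.0322
```

```bash
python3 st.py
```

```text
16.05 0.03222460215345692 tool F [-4.94  2.26 -0.8 ] T [-0.16  0.    1.17] shift [-2.61 15.36 12.92] [0.53986395 0.05611305 0.0449969 ] [-0.0038 -1.     -0.    ]
```

Emit:
servo_tool([
  [[-0.1, 0.1, 0, 0, 0, 0, 1], [0, 0.05, 0, 0, 0, 0, 1], [0, 0, 0, 0, 0, 0, 1]],
])

```text
time: 16.42
eef_pos: [0.5395, 0.056, 0.0445]
eef_rot: [-1.544, -0.339, 0.342]
ft_force: [-5.9, -2.8, 4.1]
width: 0.0325
```

```bash
python3 st.py
```

```text
16.425 0.03249089971601067 tool F [-6.57 -4.13 -0.  ] T [ 0.01 -0.02  1.25] shift [-2.64 15.41 12.93] [0.5395487  0.05601025 0.04453412] [-0.0021 -1.      0.    ]
```

Emit:
servo_tool([
  [[0, 0, 0, 0, 0, 0, 0.0], [0, 0, 0, 0, 0, 0, -0.3], [0, 0, 0, 0, 0, 0, -0.3], [0, -3, 0, 0, 0, 0, -0.3], [0, -5, 0, 0, 0, 0, -0.3]],
])

```text
time: 17.05
eef_pos: [0.5395, 0.0564, 0.1231]
eef_rot: [-1.543, -0.337, 0.343]
ft_force: [0.2, 0.3, -0.2]
width: 0.0558
```

Emit:
servo_tool([
  [[0, -3, 0, 0, 0, 0, -0.3], [3, 0, 1.5, 0, 0, 0, -0.3], [3.7, 0, 1.75, 0, 0, 0, -0.3], [3.7, 0, 1.75, 0, 0, 0, -0.3], [0, 0, 0, 0, -10.4, 0, -0.3]],
])

```text
time: 17.68
eef_pos: [0.6166, 0.1482, 0.1535]
eef_rot: [-1.515, -0.49, 0.486]
ft_force: [-0.9, -0.8, -1.1]
width: 0.0555
```

Emit:
servo_tool([
  [[0, 0, 0, 0, -10.4, 0, -0.3], [0, 0, 0, 0, -10.4, 0, -0.3], [0, 0, 0, 0, -10.4, 0, -0.3], [0, 0, 0, 0, -10.4, 0, -0.3], [0, 0, 0, 0, -10.4, 0, -0.3]],
])

```text
time: 18.3
eef_pos: [0.6146, 0.1458, 0.1539]
eef_rot: [-1.229, -1.179, 1.178]
ft_force: [0.9, -0.2, 0.6]
width: 0.0553
```

Emit:
servo_tool([
  [[0, 0, 0, 0, -10.4, 0, -0.3], [0, 0, 0, 0, 0, 0, -0.3]],
])

```text
time: 18.55
eef_pos: [0.6145, 0.1458, 0.1539]
eef_rot: [-1.144, -1.306, 1.305]
ft_force: [0.1, 0.6, -0.4]
width: 0.0557
```

```bash
cat > g.py <<'E'
from h import *
import pickle
s0,_=pickle.load(open("w5.pkl","rb"));T0=Ttool(s0)
W=lambda x,z,h: np.r_[(T0@[x/100,0,z/100,1])[:2],h]
axis=W(6.12,13.08,.047);grip=W(7.67,17.98,.08)
s=read_state();A=R.from_rotvec(s["eef_rot"]).as_matrix();d=s["eef_pos"]-axis
jy=np.arctan2(T0[1,0],T0[0,0])+.0075
g=grip-axis;print("grip",grip,"r",np.hypot(*g[:2]),"yaw",np.degrees(np.arctan2(g[1],g[0])),"cam0",1.3-(np.arctan2(g[1],g[0])-jy))
print(s["time"],"w",s["width"],"tool x yaw",np.degrees(np.arctan2(A[1,0],A[0,0])),"to grip",tools(s,grip),"q6",s["q"].round(2))
rr=np.hypot(d[0],d[1]);cam=1.3-(np.arctan2(d[1],d[0])-jy);rad=np.r_[d[:2]/rr,0];tan=np.array([rad[1],-rad[0],0]) # cw
F=s["ft_force"];tq=s["ft_torque"]
print("r",rr,"cam",cam,"pull(resist)",-F@tan,"radial",F@rad,"Fz",F[2],"torque z",tq[2],"force rel",F.round(2))
E
python3 g.py
python3 - <<'E'
from h import *
import pickle
s=read_state();w=capture("wrist");pickle.dump((s,w),open("w8.pkl","wb"));save(w,"w8.png",scale=1.4)
E
```

```text
grip [0.61213955 0.14501075 0.08      ] r 0.05139309241075385 yaw 97.17470833058523 cam0 0.04307091574592792
18.55 w 0.055739961659632575 tool x yaw 97.55018423301756 to grip [-0.04  7.39  0.25] q6 [ 0.23  0.46  0.05  1.15  0.   -1.47]
r 0.05190038619629576 cam 0.09033934725393622 pull(resist) -0.13250542289974065 radial 0.576256145719871 Fz -0.38101504861231106 torque z -0.037662717756058 force rel [ 0.09  0.58 -0.38]
```

Emit:
servo_tool([
  [[0, 3, 0.25, 0, 0, 0, -0.3], [0, 3, 0, 0, 0, 0, -0.3], [0, 2.0, 0, 0, 0, 0, -0.3], [0, 0.9, 0, 0, 0, 0, -0.3], [0, 0, 0, 0, 0, 0, -0.3]],
])

```text
time: 19.23
eef_pos: [0.6116, 0.1452, 0.0646]
eef_rot: [-1.143, -1.306, 1.307]
ft_force: [0.0, -0.1, 0.3]
width: 0.0553
```

Emit:
servo_tool([
  [[0, 0, 0, 0, 0, 0, 0.4], [0, 0, 0, 0, 0, 0, 0.6], [0, 0, 0, 0, 0, 0, 1], [0, 0, 0, 0, 0, 0, 1], [0, 0, 0, 0, 0, 0, 1]],
], newtons=25)

```text
time: 19.85
eef_pos: [0.6127, 0.1455, 0.066]
eef_rot: [-1.144, -1.309, 1.306]
ft_force: [-0.5, 0.6, 6.1]
width: 0.0143
```

```bash
python3 g.py
```

```text
grip [0.61213955 0.14501075 0.08      ] r 0.05139309241075385 yaw 97.17470833058523 cam0 0.04307091574592792
19.85 w 0.014274789136608354 tool x yaw 97.66312717167091 to grip [-0.04 -1.4   0.06] q6 [ 0.23  0.52 -0.11  0.95  0.   -1.47]
r 0.05179987769078648 cam 0.0542122477529523 pull(resist) 0.4487014526000038 radial 0.6980982627214172 Fz 6.097030649405568 torque z -0.005073329407394805 force rel [-0.53  0.64  6.1 ]
```

Emit:
servo_tool([
  [[0, -0.08, 0, 0, 0, 0, 1], [-0.02, 0, -0.45, 0, 5, 0, 1], [-0.04, 0, -0.65, 0, 7.2, 0, 1], [-0.04, 0, -0.65, 0, 7.2, 0, 1], [-0.04, 0, -0.65, 0, 7.2, 0, 1]],
])

```text
time: 20.48
eef_pos: [0.6356, 0.143, 0.066]
eef_rot: [-1.349, -0.96, 0.959]
ft_force: [-1.0, -0.1, 4.2]
width: 0.0139
```

```bash
python3 g.py|tail -2
```

```text
20.475 w 0.013886808595651745 tool x yaw 70.84842973277921 to grip [-0.58 -1.4   2.29] q6 [ 0.22  0.55 -0.04  0.98  0.   -1.02]
r 0.05184381343269247 cam 0.5038294868693458 pull(resist) 0.950233753261935 radial -0.4465089650092015 Fz 4.188235695497473 torque z 0.0983293743882831 force rel [-1.04 -0.11  4.19]
```

Emit:
servo_tool([
  [[-0.04, 0, -0.65, 0, 7.2, 0, 1], [-0.04, 0, -0.65, 0, 7.2, 0, 1], [-0.04, 0, -0.65, 0, 7.2, 0, 1], [-0.02, 0, -0.45, 0, 5, 0, 1], [0, 0, 0, 0, 0, 0, 1]],
])

```text
time: 21.1
eef_pos: [0.6564, 0.1297, 0.066]
eef_rot: [-1.485, -0.608, 0.607]
ft_force: [0.9, -2.4, 4.0]
width: 0.0142
```

```bash
sed -i 's/^print("r",rr.*/print("r",rr.round(4),"cam",cam.round(3),"pull",(-F@tan).round(2),"radial",(F@rad).round(2),"Fz",F[2].round(1),"tz",tq[2].round(3),"eq",(-F@tan+tq[2]\/rr).round(2),"yaw-rad err deg",np.degrees(np.arctan2(A[1,0],A[0,0])-np.arctan2(d[1],d[0])).round(2))/' g.py; python3 g.py|tail -2
```

```text
21.1 w 0.014179666789902885 tool x yaw 44.49557188523608 to grip [-2.08 -1.4   4.19] q6 [ 0.2   0.58  0.01  1.   -0.   -0.58]
r 0.052 cam 0.982 pull -2.33 radial -1.01 Fz 4.0 tz 0.057 eq -1.23 yaw-rad err deg 1.12
```

Emit:
servo_tool([
  [[-0.01, 0, -0.33, 0, 3.6, 0, 1], [-0.01, 0, -0.33, 0, 3.6, 0, 1], [-0.01, 0, -0.33, 0, 3.6, 0, 1]],
])

```text
time: 21.48
eef_pos: [0.662, 0.1227, 0.066]
eef_rot: [-1.521, -0.461, 0.46]
ft_force: [0.5, -0.6, 4.2]
width: 0.0138
```

```bash
python3 g.py|tail -1
```

```text
r 0.0521 cam 1.156 pull -0.82 radial 0.08 Fz 4.2 tz 0.134 eq 1.76 yaw-rad err deg 0.25
```

Emit:
servo_tool([
  [[-0.01, 0, -0.36, 0, 3.4, 0, 1], [-0.01, 0, -0.34, 0, 3.4, 0, 1]],
])

```text
time: 21.72
eef_pos: [0.6653, 0.117, 0.066]
eef_rot: [-1.539, -0.368, 0.368]
ft_force: [-0.4, 1.4, 4.7]
width: 0.0141
```

```bash
python3 g.py|tail -1
```

```text
r 0.0521 cam 1.282 pull 1.42 radial 0.25 Fz 4.7 tz 0.05 eq 2.39 yaw-rad err deg 0.69
```

Emit:
servo_tool([
  [[-0.01, 0, -0.35, 0, 3.4, 0, 1], [-0.01, 0, -0.35, 0, 3.4, 0, 1]],
])

```text
time: 21.98
eef_pos: [0.6679, 0.1109, 0.066]
eef_rot: [-1.552, -0.275, 0.275]
ft_force: [-0.7, 1.5, 5.1]
width: 0.0138
```

```bash
python3 g.py|tail -1
```

```text
r 0.0522 cam 1.409 pull 1.63 radial -0.23 Fz 5.1 tz 0.101 eq 3.57 yaw-rad err deg 1.2
```

Emit:
servo_tool([
  [[-0.01, 0, -0.34, 0, 3.6, 0, 1], [-0.01, 0, -0.34, 0, 3.6, 0, 1]],
])

```text
time: 22.22
eef_pos: [0.6698, 0.1045, 0.066]
eef_rot: [-1.562, -0.176, 0.177]
ft_force: [-1.5, 1.0, 5.3]
width: 0.0142
```

```bash
python3 g.py|tail -1
```

```text
r 0.0523 cam 1.538 pull 1.27 radial -1.31 Fz 5.3 tz 0.012 eq 1.49 yaw-rad err deg 1.35
```

Emit:
servo_tool([
  [[-0.01, 0, -0.33, 0, 3.6, 0, 1], [-0.01, 0, -0.33, 0, 3.6, 0, 1], [-0.01, 0, -0.33, 0, 3.6, 0, 1]],
])

```text
time: 22.6
eef_pos: [0.671, 0.0947, 0.066]
eef_rot: [-1.569, -0.028, 0.029]
ft_force: [-1.1, 1.3, 4.6]
width: 0.0139
```

```bash
python3 g.py|tail -1
```

```text
r 0.0524 cam 1.727 pull 1.28 radial -1.11 Fz 4.6 tz 0.035 eq 1.95 yaw-rad err deg 1.38
```

Emit:
servo_tool([
  [[-0.01, 0, -0.33, 0, 3.6, 0, 1], [-0.01, 0, -0.33, 0, 3.6, 0, 1]],
])

```text
time: 22.85
eef_pos: [0.6707, 0.0881, 0.066]
eef_rot: [-1.568, 0.071, -0.069]
ft_force: [-1.5, 1.6, 5.1]
width: 0.0141
```

```bash
python3 g.py|tail -1
```

```text
r 0.0524 cam 1.852 pull 1.45 radial -1.7 Fz 5.1 tz -0.017 eq 1.12 yaw-rad err deg 1.38
```

Emit:
servo_tool([
  [[-0.01, 0, -0.33, 0, 3.6, 0, 1], [-0.01, 0, -0.33, 0, 3.6, 0, 1]],
])

```text
time: 23.1
eef_pos: [0.6696, 0.0817, 0.066]
eef_rot: [-1.563, 0.17, -0.168]
ft_force: [-2.1, 2.5, 5.7]
width: 0.0143
```

```bash
python3 g.py|tail -1; python3 g.py|tail -1
```

```text
r 0.0525 cam 1.977 pull 1.91 radial -2.62 Fz 5.7 tz 0.067 eq 3.19 yaw-rad err deg 1.3
r 0.0525 cam 1.977 pull 1.91 radial -2.62 Fz 5.7 tz 0.067 eq 3.19 yaw-rad err deg 1.3
```

Emit:
servo_tool([
  [[-0.05, 0, -0.33, 0, 3.6, 0, 1], [-0.03, 0, -0.33, 0, 3.6, 0, 1]],
])

```text
time: 23.35
eef_pos: [0.6677, 0.0754, 0.066]
eef_rot: [-1.553, 0.267, -0.267]
ft_force: [-0.6, 1.7, 4.4]
width: 0.0139
```

```bash
python3 g.py|tail -1
```

```text
r 0.0525 cam 2.102 pull 1.37 radial -1.18 Fz 4.4 tz 0.071 eq 2.72 yaw-rad err deg 1.26
```

Emit:
servo_tool([
  [[-0.03, 0, -0.33, 0, 3.6, 0, 1], [-0.03, 0, -0.33, 0, 3.6, 0, 1]],
])

```text
time: 23.6
eef_pos: [0.6653, 0.0699, 0.066]
eef_rot: [-1.537, 0.365, -0.366]
ft_force: [1.1, 2.6, 3.2]
width: 0.0142
```

```bash
python3 g.py|tail -1
```

```text
r 0.0526 cam 2.215 pull 2.86 radial -0.2 Fz 3.2 tz 0.113 eq 5.02 yaw-rad err deg 0.55
```

The pull is starting to climb, so I'll take smaller steps.

Emit:
servo_tool([
  [[-0.02, 0, -0.25, 0, 2, 0, 1]],
])

```text
time: 23.72
eef_pos: [0.6644, 0.0681, 0.066]
eef_rot: [-1.531, 0.392, -0.393]
ft_force: [2.6, 5.8, 2.8]
width: 0.0137
```

```bash
python3 g.py|tail -1
```

```text
r 0.0527 cam 2.254 pull 6.36 radial -0.62 Fz 2.8 tz 0.04 eq 7.13 yaw-rad err deg 0.8
```

Emit:
servo_tool([
  [[0, 0, 0, 0, 0, 0, 1]],
])

```text
time: 23.85
eef_pos: [0.6642, 0.0677, 0.066]
eef_rot: [-1.532, 0.391, -0.392]
ft_force: [1.2, 4.3, 3.0]
width: 0.0141
```

```bash
python3 g.py|tail -1
```

```text
r 0.0527 cam 2.262 pull 4.28 radial -1.11 Fz 3.0 tz 0.069 eq 5.59 yaw-rad err deg 1.31
```

Emit:
servo_tool([
  [[-0.01, 0, -0.15, 0, 1.5, 0, 1]],
])

```text
time: 23.98
eef_pos: [0.6637, 0.0669, 0.066]
eef_rot: [-1.528, 0.411, -0.413]
ft_force: [1.9, 6.5, 3.3]
width: 0.0141
```

```bash
python3 g.py|tail -1
```

```text
r 0.0526 cam 2.281 pull 6.56 radial -1.79 Fz 3.3 tz 0.116 eq 8.76 yaw-rad err deg 0.89
```

Pull is about 6.6 N, or roughly 7–8.7 N with the wrist couple included. That's in the well-tight band, so I stop here, relax and release.

Emit:
servo_tool([
  [[0, 0, 0.05, 0, -0.5, 0, 1], [0, 0, 0, 0, 0, 0, 0.4], [0, 0, 0, 0, 0, 0, -0.3], [0, 0, 0, 0, 0, 0, -0.3], [0, 0, 0, 0, 0, 0, -0.3]],
])

```text
time: 24.6
eef_pos: [0.6628, 0.0651, 0.0654]
eef_rot: [-1.533, 0.408, -0.407]
ft_force: [-1.3, 0.0, 0.2]
width: 0.0554
```

Emit:
servo_tool([
  [[0, -3, 0, 0, 0, 0, -0.3], [0, -5, 0, 0, 0, 0, -0.3], [4, -4, 0, 0, 0, 0, -0.3], [5, 0, 0, 0, 0, 0, -0.3], [0, 0, 0, 0, 0, 0, -0.3]],
])

```text
time: 25.22
eef_pos: [0.7438, 0.0187, 0.1842]
eef_rot: [-1.532, 0.408, -0.41]
ft_force: [-0.5, 0.3, -1.3]
width: 0.0554
```

Run:
```python
from h import *
import pickle
s=read_state();print(s["time"],s["eef_pos"],s["ft_force"],s["width"])
w=capture("wrist");c=capture("top");d=capture("scene");pickle.dump((s,w,c,d),open("end.pkl","wb"))
o=np.zeros((600,800,3),np.uint8)
a=cv2.resize(w["image"][:,:,::-1],(560,420));o[:420,:560]=a
b=cv2.resize(c["image"][170:275,215:300,::-1],None,fx=2.8,fy=2.8,interpolation=cv2.INTER_CUBIC);o[:b.shape[0],562:800]=b[:,:238]
e=cv2.resize(d["image"][190:265,260:350,::-1],None,fx=2.4,fy=2.4,interpolation=cv2.INTER_CUBIC);o[420:600,:e.shape[1]]=e
f=cv2.resize(c["image"][:,:,::-1],(400,300));o[300:600,400:800]=f
cv2.imwrite("pics/end.png",o)
```

```text
25.225 [0.74379823 0.01866635 0.18421062] [-0.5198117   0.32693744 -1.26817738] 0.055401770990289374
```

View pics/end.png

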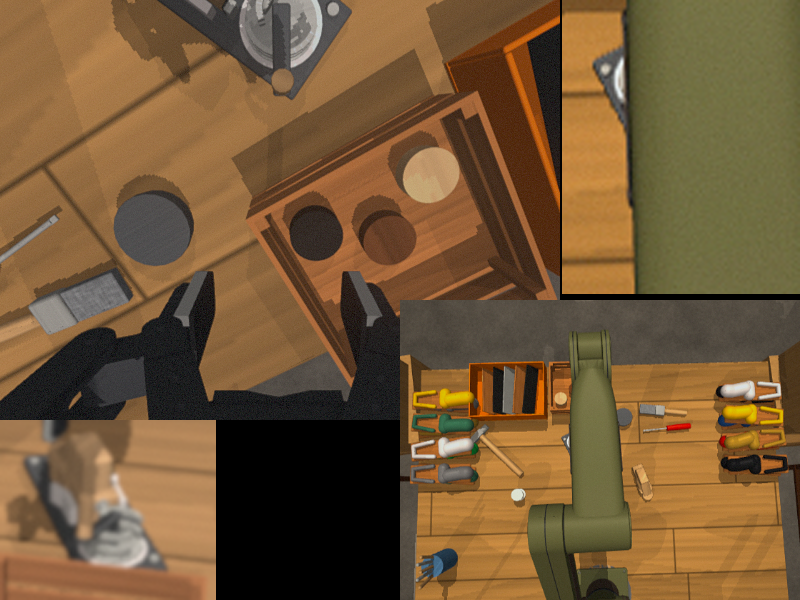

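The wrist view shows the lever still swung over, with the grip top at (283,80) in the wrist part. The tin, tools and plain last are undisturbed. I'll check the lever angle from that and hand in.

Run:
```python
from h import *
import pickle
s0,_=pickle.load(open("w5.pkl","rb"));T0=Ttool(s0)
s,w,c,d=pickle.load(open("end.pkl","rb"));T=Ttool(s)@w["T_tool_cam"]
ax=(T0@[.0612,0,.1308,1])[:2];g=ray(w,283,80,.102,T)[:2]-ax
jy=np.arctan2(T0[1,0],T0[0,0])+.0075
print("r",np.hypot(*g),"cam",1.3-(np.arctan2(g[1],g[0])-jy))
print(finish_job())
```

```text
r 0.05161210129630094 cam 2.2357959848660167
the job is handed in; nothing more can be done
None
```

The studded last is in the jack, heel against the stop, and the cam is tightened on the stud. I handed the job in at about 25 s of the 72 s allowed.

- **Grasp:** the first grip was too high on the rounded top of the last and slipped. The last stayed upright, and I gripped it again lower down.
- **Slide:** the first push jammed on the bed by friction, with about 20 N back and 28 N up on the tool. I lifted it slightly and slid it on until the heel met the stop, about 4 mm further in than the usual place by my measurement.
- **Tightening:** the cam bit at about 2.2 rad. I stopped at about 2.28 rad with 6.6 N of pull at the grip.

**Last checks:**
- **Force readings disagree:** adding the noisy wrist torque gives 8.8 N for that last step and 7.1 N for the step before. I take the true figure as 7 to 8.7 N, so it may sit slightly above the 6.5–8 N band but below 10 N.
- **Lever:** after letting go it still stood at about 2.24 rad in the picture. That agrees with where I left it to within measuring error.
- **Bench:** the plain last and the other things looked undisturbed, and the robot was touching nothing.
- **Not confirmed:** I could not see the heel against the stop or the stud in the cam after tightening, because the arm blocked the top view and the scene crop was blurred. That rests on the force felt.

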